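# Lock and test the cleaned grinder, clip the coffee tools away

### The job

The grinder has just been brushed out: turn the bayonet ring on its top a quarter turn clockwise by its bar until it clicks locked (bar pointing at the start button), and then press the start button down and hold it for about half a second to test it. Also put away every tool lying on the cork mat: push each one down into the spring clip that bears the picture of its head, fully home and centred between the jaws, with its head above the picture. Leave the cup on its saucer, the coaster and the canister where they stand.

Things in the scene. Friction and masses are not known exactly. Their poses are not given: they have to be found in the camera images.
- grinder: Electric coffee grinder, fixed to the shelf: steel cylinder of 92 dia with a black motor housing (75 x 64, 95 high, centred 78 mm along its x) that carries the start button. Origin: centre of the underside of the cylinder; x points to the button, z up. Body top at z 100; the ring lies on it; a black plunger block stands at its -x side, up to z 108.
- ring_grip (a point): Point on the axis of the grinder's bayonet locking ring, inside its grip bar, 130 mm above the shelf. The ring is a dark steel disc of 94 dia (top face 115 mm above the shelf) with a straight grip bar across it: 80 long, 16 wide, from 115 to 138 mm above the shelf. The point turns with the ring: its y axis runs along the bar.
- ring (a joint): Angle of the bayonet ring, rad: 0 = bar square to the grinder's x axis (unlocked), grows clockwise seen from above, stop at 1.571 with the bar pointing at the start button (locked). A spring plunger resists from about 1.2 and clicks over at 1.38, then drives the ring to about 1.55; needs about 0.2 N m.
- start_top (a point): Centre of the top of the round start button (28 dia, facing up) on the grinder's motor housing.
- start (a joint): Travel of the start button, m: 0 out, 0.006 fully down (5 N, springs back).
- mat: Cork mat 260 x 370 x 3 on the shelf where the used tools lie side by side; fixed. Origin: centre of its underside.
- rack: Wooden board 240 x 300 x 12, fixed, carrying four spring clips side by side, 72 mm apart; a white plate on each bears the outline of the head of the tool it is for. Origin: centre of its underside.
- scoop: Loose coffee tool, square scoop: the head is a shallow open steel tray 52 long x 44 wide x 20 thick. Round wooden handle 20 dia, 130 long. Origin: middle of the handle, on its axis (10 mm above what it lies on); x runs along the handle to the head, which starts 65 mm from the origin. Mass about 80 g. Absent in some starts.
- scoop_head (a point): Point in the scoop's head, on the handle axis, 90 mm from the tool's origin.
- clip_scoop_seat (a point): Where the middle of the scoop's handle axis lies when fully home in its clip, 47 mm above the shelf. x points to where the head belongs, y across the jaws, z up. Two sprung jaws per clip, each with two slippery nylon rollers (radius 6, 16 long, at x -42 and 42, 9 mm above the seat; 10 mm gap when shut) on posts reaching to y -25 / 25 and 15 mm above the seat.
- brush: Loose coffee tool, slim brush: the head is a wooden ferrule and black bristle block, 75 long x 28 wide x 20 thick. Round wooden handle 20 dia, 130 long. Origin: middle of the handle, on its axis (10 mm above what it lies on); x runs along the handle to the head, which starts 65 mm from the origin. Mass about 80 g. Absent in some starts.
- brush_head (a point): Point in the brush's head, on the handle axis, 90 mm from the tool's origin.
- clip_brush_seat (a point): Where the middle of the brush's handle axis lies when fully home in its clip, 47 mm above the shelf. x points to where the head belongs, y across the jaws, z up. All clips alike: a handle pushed straight down parts the jaws by 5 mm each (peak about 10 N) and they close over it; it ends on two rubber saddles 10 mm below the seat point.
- paddle: Loose coffee tool, round paddle: the head is a flat steel disc of 46 diameter, 20 thick. Round wooden handle 20 dia, 130 long. Origin: middle of the handle, on its axis (10 mm above what it lies on); x runs along the handle to the head, which starts 65 mm from the origin. Mass about 80 g. Absent in some starts.
- paddle_head (a point): Point in the paddle's head, on the handle axis, 90 mm from the tool's origin.
- clip_paddle_seat (a point): Where the middle of the paddle's handle axis lies when fully home in its clip, 47 mm above the shelf. x points to where the head belongs, y across the jaws, z up. All clips alike: from x -34 to 34 fingers have free space down to the base, 25 mm below the seat, but for ties 5 mm high at the jaws' feet.
- rake: Loose coffee tool, T-shaped rake: the head is a narrow steel neck ending in a crossbar 46 wide x 14 x 20 thick, 46 long in all. Round wooden handle 20 dia, 130 long. Origin: middle of the handle, on its axis (10 mm above what it lies on); x runs along the handle to the head, which starts 65 mm from the origin. Mass about 80 g. Absent in some starts.
- rake_head (a point): Point in the rake's head, on the handle axis, 90 mm from the tool's origin.
- clip_rake_seat (a point): Where the middle of the rake's handle axis lies when fully home in its clip, 47 mm above the shelf. x points to where the head belongs, y across the jaws, z up. All clips alike: the white plate with the raised dark outline of the tool's head lies on the base at x 57 to 145.
- saucer: White ceramic saucer, 110 dia, under the cup; bystander. Origin: centre of underside.
- cup: Steel espresso cup, 62 dia, 62 high, on the saucer; bystander. Origin: centre of underside.
- coaster: Dark wooden coaster, 96 dia, 9 thick; bystander. Origin: centre of underside.
- canister: Clear canister, 92 dia, 110 high, with a white plastic scoop hooked over its rim; bystander. Origin: centre of underside.

How it is judged (in metres and radians):
On the way, in this order (a step that is already met when the one before it is completed fails the run):
1. the bayonet ring is turned until it clicks locked (value of joint ring above 1.48 rad), for 0.2 s.
2. with the ring locked, the start button is pressed down (value of joint start above 0.004 m and value of joint ring above 1.48 rad), for 0.2 s.
At the end, for the whole second after the job is handed in: Ring locked (over 1.48 rad), button out, every tool present at rest in its own clip: handle middle within 18 mm of the seat (5 mm in height, 7 mm sideways), within 0.1 rad of the clip axis, head over the picture (head point over 65 mm from the seat along x) (value of joint ring above 1.48 rad and value of joint start below 0.002 m and distance between scoop and clip_scoop_seat below 0.018 m and z of scoop in the frame of clip_scoop_seat between -0.005 and 0.005 m and y of scoop in the frame of clip_scoop_seat between -0.007 and 0.007 m and angle between the x axis of scoop and the x axis of clip_scoop_seat, either way round below 0.1 rad and x of scoop_head in the frame of clip_scoop_seat above 0.065 m and linear speed of each of scoop, brush, paddle, rake below 0.02 m/s and distance between brush and clip_brush_seat below 0.018 m and z of brush in the frame of clip_brush_seat between -0.005 and 0.005 m and y of brush in the frame of clip_brush_seat between -0.007 and 0.007 m and angle between the x axis of brush and the x axis of clip_brush_seat, either way round below 0.1 rad and x of brush_head in the frame of clip_brush_seat above 0.065 m and distance between paddle and clip_paddle_seat below 0.018 m and z of paddle in the frame of clip_paddle_seat between -0.005 and 0.005 m and y of paddle in the frame of clip_paddle_seat between -0.007 and 0.007 m and angle between the x axis of paddle and the x axis of clip_paddle_seat, either way round below 0.1 rad and x of paddle_head in the frame of clip_paddle_seat above 0.065 m and distance between rake and clip_rake_seat below 0.018 m and z of rake in the frame of clip_rake_seat between -0.005 and 0.005 m and y of rake in the frame of clip_rake_seat between -0.007 and 0.007 m and angle between the x axis of rake and the x axis of clip_rake_seat, either way round below 0.1 rad and x of rake_head in the frame of clip_rake_seat above 0.065 m); the robot touches nothing.
It fails at once if the cup is shifted by more than 40 mm (distance of cup from where it was at the start of the episode above 0.04 m).
It fails at once if the saucer is shifted by more than 40 mm (distance of saucer from where it was at the start of the episode above 0.04 m).
It fails at once if the coaster is shifted by more than 40 mm (distance of coaster from where it was at the start of the episode above 0.04 m).
It fails at once if the canister is shifted by more than 40 mm (distance of canister from where it was at the start of the episode above 0.04 m).
It fails at once if the cup is tipped over (angle between cup's own z axis and vertical above 0.6 rad).
Of scoop, brush, paddle, rake only 3 to 4 are there at a start; the rules pass over those that are not, and their reading is None.
At some moment in a run one of scoop, brush, paddle, rake may be knocked a few centimetres aside while the robot is not near it.
Once in a run the grip may slacken for a moment while it holds something.
It also fails if it takes over 210 s, if anything falls off the work surface, if the arm or the gripper's body presses on something with over 40 N, if the wrist force passes 120 N, or if a joint passes its speed limit or range.

### The arm

A 6-joint arm with a two-finger parallel gripper is mounted at the origin on the work surface. World frame = base frame: x ahead of the robot, y to its left, z up, the work surface at z = 0. Lengths are in mm, angles in rad, forces in N, time in s.
With the tool pointing down it reaches from about 200 to 875 mm from the base axis. Payload 3.4 kg.
Tool frame: the origin (TCP) lies midway between the tips of the shut fingers; the grasp point (between the pads) lies 19 mm behind it; z points along the fingers, y is the line along which they close (so a half turn about z gives the same grasp; the last joint's range is limited). The gripper opens to 94 mm and grips with 3 to 60 N. Pads are 16 mm wide; open, the fingers measure 119 mm over their backs; the gripper's body (75 mm by 177 mm) begins 78 mm behind the grasp point.
Start: joints at [1.114, 0.276, 1.505, -0, 1.361, -0.121], TCP at [189.495, 542.915, 205.493] pointing down, gripper open.
Joint ranges: [-2.89, 2.89], [-0.75, 2.08], [0.22, 2.7], [-1.18, 4.32], [0.11, 2.71], [-2.7, 2.7]. Speed limits (rad/s): [2.57, 2.57, 3.14, 3.14, 3.14, 3.14].

### API

Orientations are given as a unit quaternion [w, x, y, z].
In Python, from workcell import manip gives the robot as it stands.
- The arm moves only by the tool nudge_tcp, called after ">>>" in YAML: its name, and indented under it one key for each argument. Schema: {"type":"object","properties":{"deltas":{"type":"object","properties":{"offsets":{"type":"array","items":{"type":"array","items":{"type":"number"},"minItems":7,"maxItems":7},"minItems":1,"maxItems":12}},"additionalProperties":false,"required":["offsets"]},"clamp_n":{"type":"number"},"only":{"type":"string"},"quiet":{"type":"boolean"},"lines":{"type":"string"}},"required":["deltas"],"additionalProperties":false}. deltas is an object whose key "offsets" holds a list of rows, 1 to 12 of them, each of 7 numbers: the opening from 0.0 (shut) to 1.0 (fully open), then dx, dy, dz in parts of the range, where 1.0 means 200 mm, then a rotation vector rx, ry, rz in fractions of the full range, 1 being 4 rad; each row shifts and turns the commanded pose from where the row before left it, along the tool's axes as they then stand; what a row does not reach is not made up. A row lasts 1/10 s, in which the tool goes at most 50 mm and 0.15 rad, less where a joint would pass 70% of its speed; a pose out of reach is approached as far as the arm can. The fingers move at their own pace and stop on an object; clamp_n is the grip in N (left out, the last holds). Time passes only in rows, so rows that do not move let the fingers close. The tool returns the time, the measured TCP pose, the force, the opening and the grip force at its end. only (a regular expression) keeps the lines of the reply that match it, lines (a string "A,B") keeps lines A to B, and quiet returns only ok. Input that does not fit is refused with a message, and nothing moves.
- manip.get_state(): the state, without advancing time (a new reading comes with each control period).
- manip.snapshot(name): name is "side" or "top" or "wrist"; returns the picture (400x640x3 uint8, red, green, blue); there is no depth.
- manip.calibration(name): a dict with "fx", "fy", "cx", "cy" (pixels), "R" (3x3) and "t" (3): a world point X has camera coordinates R X + t. Camera axes: x right, y down, z forward; pixel columns grow to the right and rows downward; lengths in mm; the calibration is good to about 2 mm. A picture is of the moment at which its call begins: read the wrist's pose just before it. calibration takes no time and is no camera call; for the wrist camera it gives the pose at the moment of the call.
- manip.sign_off(): hands the job in; it is judged then, once.
The state is a dict: "time": time; "joints": joint angles; "qd": joint speeds; "tau": joint torques, N m; "position": TCP position; "ee_rot": TCP orientation; "ft_force": force on the tool from outside, world axes, zero at the start; "wrist_torque": the same for the moment, N m; "width": opening from 0.0 (shut) to 1.0 (fully open); "grasp_force": force on a finger pad.
Only numpy, scipy, OpenCV 4.12 (cv2) and the standard library are available. Lean on these libraries where they do the work, as an engineer would, in place of code of your own. Each camera call takes 0.05 s, during which the arm holds its last target. There are 200 camera calls.

## Working session

There is one attempt and no reset: what is moved stays moved. The work goes in short steps, Python scripts to look and compute and a tool call to move; the robot and the scene stay as the last step left them, time stands still between calls to the robot, and variables do not carry over. Pictures are saved under pics/ and viewed, at most 14 in all, crops included, and the job is handed in when it is done.

```bash
ls; mkdir -p pics
```

Run:
```python
from workcell import manip
import cv2
for n in ("top","side"):
    cv2.imwrite(f"pics/{n}0.png",manip.snapshot(n)[:,:,::-1])
    c=manip.calibration(n);print(n,c)
s=manip.get_state();print(s['position'],s['ee_rot'],s['time'],s['ft_force'],s['width'])
```

```text
pics
workcell.py
top {'fx': 500.7545289860694, 'fy': 500.7545289860694, 'cx': 325.87318705687983, 'cy': 200.00879731120088, 'R': array([[ 0.01848828, -0.9998228 ,  0.00354368],
       [-0.99544167, -0.0187387 , -0.09351335],
       [ 0.09356319, -0.00179863, -0.99561172]]), 't': array([ -16.95934177,  575.99986981, 1629.29535627])}
side {'fx': 413.89051510118946, 'fy': 413.89051510118946, 'cx': 309.4599811148224, 'cy': 193.26294179238772, 'R': array([[-0.9386956 , -0.34467621, -0.00699135],
       [-0.22958793,  0.64013391, -0.73315616],
       [ 0.25717689, -0.68660533, -0.68002438]]), 't': array([553.51600197, 192.47375297, 953.913288  ])}
[189.26323561 542.4323907  204.72864493] [-2.22500520e-04  1.67122130e-01  9.85935883e-01 -7.61223181e-04] 0.1 [-0.49427533 -0.12032765  0.34026155] 1.004111678922123
```

View pics/top0.png

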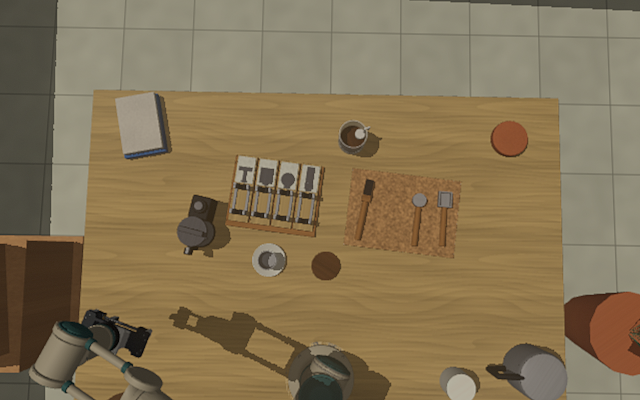

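View pics/side0.png

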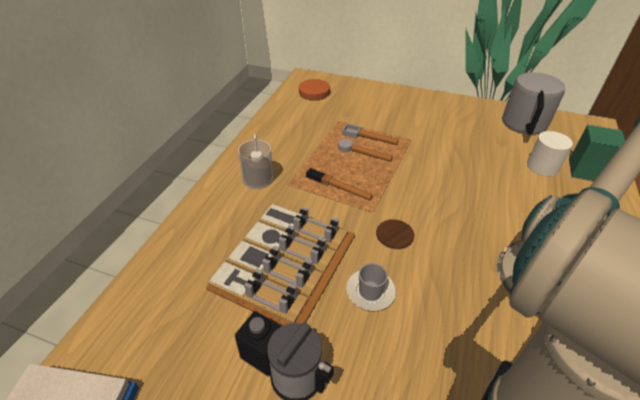

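The top view shows three tools on the mat: brush (365,205), paddle (418,215) and scoop (445,215). The clips, left to right, are rake, scoop, paddle and brush. The grinder is at (196,232) with its button near (203,207), and the coaster is at (326,265).

Create h.py:
```python
from workcell import manip
import numpy as np, cv2
from scipy.spatial.transform import Rotation as Ro
def ray(c,u,v,z):
    d=c['R'].T@np.array([(u-c['cx'])/c['fx'],(v-c['cy'])/c['fy'],1]); o=-c['R'].T@c['t']
    return (o+d*(z-o[2])/d[2])
def proj(c,X):
    p=c['R']@np.array(X,float)+c['t']; return np.array([c['fx']*p[0]/p[2]+c['cx'],c['fy']*p[1]/p[2]+c['cy']])
def tri(c1,p1,c2,p2):
    A=[];b=[]
    for c,p in((c1,p1),(c2,p2)):
        o=-c['R'].T@c['t'];d=c['R'].T@np.array([(p[0]-c['cx'])/c['fx'],(p[1]-c['cy'])/c['fy'],1]);d/=np.linalg.norm(d)
        M=np.eye(3)-np.outer(d,d);A.append(M);b.append(M@o)
    return np.linalg.solve(sum(A),sum(b))
def pose():
    s=manip.get_state();q=s['ee_rot'];return np.array(s['position']),Ro.from_quat([q[1],q[2],q[3],q[0]]),s
def goto(P,yaw=None):
    """tool-frame deltas to put TCP at P pointing down, tool y axis at world angle yaw (mod pi)"""
    p,R,s=pose()
    d=R.inv().apply(np.array(P,float)-p); print('now',p.round(1),'tool d',d.round(1),'t',round(s['time'],1))
    y=R.apply([0,1,0]);a=np.arctan2(y[1],y[0]);z=R.apply([0,0,1]);print('y ang',round(a,4),'z',z.round(3),'j6',round(s['joints'][5],3))
    if yaw is not None:
        e=(yaw-a+np.pi/2)%np.pi-np.pi/2
        print('rz (tool) =',round(-e,4),'or',round(-e+np.pi*np.sign(e),4))
```

Run:
```python
from h import *
c=manip.calibration('top')
for n,u,v,z in [('ring',196,231,130),('btn',203,206,100),('rackTL',237,155,12),('rackBR',315,236,12),('rackTR',324,164,12),('rackBL',228,226,12),('brushtail',359,238,13),('brushhd',369,186,13),('pad',415,244,13),('padh',419,201,13),('sc',443,244,13),('sch',446,200,13),('saucer',269,260,5),('coaster',326,265,5),('can',353,137,50)]:
    print(n,ray(c,u,v,z).round(0))
w=manip.calibration('wrist');print(w, (-w['R'].T@w['t']))
im=cv2.imread('pics/top0.png')
cv2.imwrite('pics/top0c.png',cv2.resize(im[140:290,160:340],None,fx=4,fy=4,interpolation=cv2.INTER_CUBIC))
```

```text
ring [463. 392. 130.]
btn [543. 381. 100.]
rackTL [724. 295.  12.]
rackBR [457.  28.  12.]
rackTR [699.   2.  12.]
rackBL [485. 317.  12.]
brushtail [ 453. -118.   13.]
brushhd [ 627. -150.   13.]
pad [ 437. -304.   13.]
padh [ 580. -317.   13.]
sc [ 439. -397.   13.]
sch [ 585. -407.   13.]
saucer [375. 178.   5.]
coaster [362. -11.   5.]
can [785. -92.  50.]
{'fx': 281.03701101966726, 'fy': 281.03701101966726, 'cx': 315.56987756098886, 'cy': 196.6239055125118, 'R': array([[ 0.32926067,  0.94423527, -0.0026763 ],
       [ 0.91783111, -0.31938517,  0.23575235],
       [ 0.22175092, -0.08008037, -0.97180948]]), 't': array([-572.56717946,  -25.89975221,  389.79178065])} [125.85876928 563.58079987 383.37691198]
```

View pics/top0c.png

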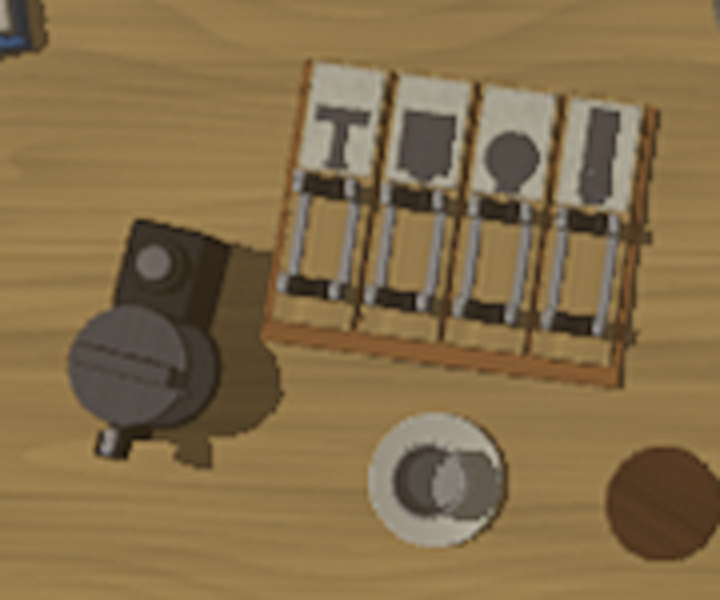

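Run:
```python
from h import *
c=manip.calibration('top')
print(ray(c,192,231.5,115),ray(c,198.25,205.5,100))
goto([480,300,230],1.42)
```

```text
[461.7653427  408.38285509 115.        ] [544.38015652 396.20014744 100.        ]
now [189.3 542.4 204.7] tool d [-354.4 -133.1  -25.1] t 0.1
y ang 1.235 z [-0.001 -0.001 -1.   ] j6 -0.121
rz (tool) = -0.185 or 2.9566
```

The manual's scale: shifts go in shares of 200 mm and turns go in shares of 4 rad. Converting my numbers, -45 mm / 200 = -0.225, -39 mm / 200 = -0.195, -0.15 rad / 4 = -0.0375.

>>> nudge_tcp:
  deltas: {"offsets":[[1, 0, 0, -0.15, 0, 0, 0], [1, -0.225, -0.085, 0, 0, 0, 0], [1, -0.225, -0.085, 0, 0, 0, 0], [1, -0.225, -0.085, 0, 0, 0, 0], [1, -0.225, -0.085, 0, 0, 0, 0], [1, -0.225, -0.085, 0, 0, 0, 0], [1, -0.225, -0.085, 0, 0, 0, 0], [1, -0.225, -0.085, 0, 0, 0, 0], [1, -0.195, -0.07, 0, 0, 0, 0], [1, 0, 0, 0, 0, 0, -0.0375], [1, 0, 0, 0, 0, 0, -0.0088], [1, 0, 0, 0, 0, 0, 0]]}

```text
time: 1.3
position: [480.0, 300.1, 234.9]
ee_rot: [-0.001, 0.076, 0.997, -0.0]
ft_force: [0.5, -0.3, -0.7]
width: 0.999
grasp_force: 0.0
```

Run:
```python
from h import *
goto([480,300,230],1.42)
cv2.imwrite('pics/w1.png',manip.snapshot('wrist')[:,:,::-1])
c=manip.calibration('wrist')
import pickle;pickle.dump(c,open('w1.pkl','wb'))
print(proj(c,[461,408,115]))
```

```text
now [480.  300.1 234.9] tool d [-0.  -0.1  4.9] t 1.3
y ang 1.4187 z [-0.001 -0.    -1.   ] j6 -0.983
rz (tool) = -0.0013 or 3.1403
[414.95163026 159.8825417 ]
```

View pics/w1.png

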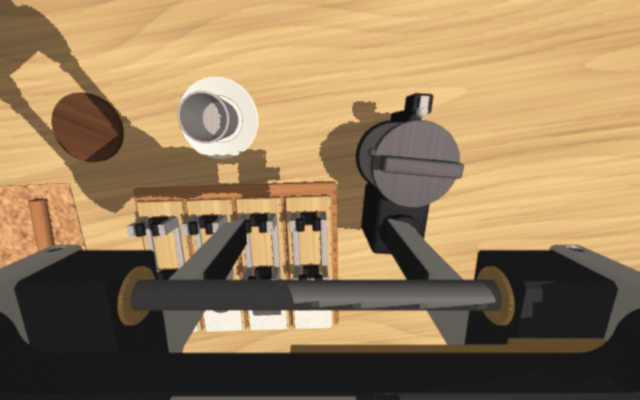

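Wrist view: the ring disc is centred near (414,163), with the bar from (372,160) to (463,170). The clips sit around (140–330, 195–320), partly hidden by the gripper.

Run:
```python
from h import *
import pickle;c=pickle.load(open('w1.pkl','rb'))
im=cv2.imread('pics/w1.png')
g=im[100:260,340:480];cv2.imwrite('pics/w1c.png',cv2.resize(g,None,fx=5,fy=3.75*0+5*.75,interpolation=cv2.INTER_CUBIC)) 
a=ray(c,372,156,138);b=ray(c,462,166,138);print(a,b,(a+b)/2,np.linalg.norm(a-b),np.arctan2(*(b-a)[1::-1]))
print('disc',ray(c,414,163,115)); print(tri(c,(414.5,163),manip.calibration('top'),(192,231.5)))
```

```text
[447.2322158  359.28210042 138.        ] [470.31771996 445.65682387 138.        ] [458.77496788 402.46946215 138.        ] 89.40656214268478 1.3096293172242723
disc [464.15322671 406.77285172 115.        ]
[461.83614194 404.28861247 127.02241729]
```

View pics/w1c.png

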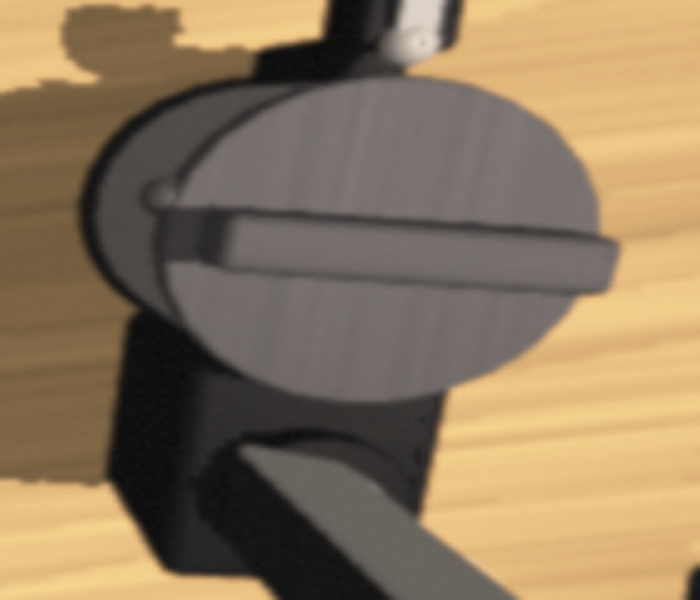

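Run:
```python
from h import *
import pickle;c=pickle.load(open('w1.pkl','rb'))
a=ray(c,385.2,164,138);b=ray(c,462.4,170.9,138);print(a,b,(a+b)/2,np.linalg.norm(a-b),np.arctan2(*(b-a)[1::-1]))
print('disc',ray(c,415.8,163.7,115))
t=manip.calibration('top');print(ray(t,198.25,205.5,100))
goto([463,407,180],1.36+np.pi/2)
```

```text
[456.95971057 371.26747388 138.        ] [475.25745729 445.89960866 138.        ] [466.10858393 408.58354127 138.        ] 76.84245621947527 1.330366332834962
disc [465.18667819 408.6109684  115.        ]
[544.38015652 396.20014744 100.        ]
now [479.8 300.4 235. ] tool d [ 32.7 102.9  55. ] t 1.4
y ang 1.4186 z [-0.001 -0.    -1.   ] j6 -0.982
rz (tool) = -1.5122 or 1.6294
```

Scaled: 54 mm / 200 = 0.27, 50 mm / 200 = 0.25, -0.15 rad / 4 = -0.0375.

>>> nudge_tcp:
  deltas: {"offsets":[[1, 0.075, 0.25, 0, 0, 0, 0], [1, 0.075, 0.27, 0, 0, 0, 0], [1, 0, 0, 0, 0, 0, -0.0375], [1, 0, 0, 0, 0, 0, -0.0375], [1, 0, 0, 0, 0, 0, -0.0375], [1, 0, 0, 0, 0, 0, -0.0375], [1, 0, 0, 0, 0, 0, -0.0375], [1, 0, 0, 0, 0, 0, -0.0375], [1, 0, 0, 0, 0, 0, -0.0375], [1, 0, 0, 0, 0, 0, -0.0375], [1, 0, 0, 0, 0, 0, -0.0375], [1, 0, 0, 0, 0, 0, -0.0375]]}

```text
time: 2.55
position: [466.3, 400.2, 235.3]
ee_rot: [-0.0, -0.627, 0.779, 0.0]
ft_force: [0.5, -0.5, 0.4]
width: 1.0
grasp_force: 0.0
```

Run:
```python
from h import *
goto([465,408.5,122],1.36+np.pi/2)
cv2.imwrite('pics/w2.png',manip.snapshot('wrist')[:,:,::-1])
```

```text
now [466.3 400.2 235.3] tool d [ -7.9   3.  113.3] t 2.5
y ang 2.9262 z [-0. -0. -1.] j6 -2.33
rz (tool) = -0.0046 or 3.137
```

View pics/w2.png

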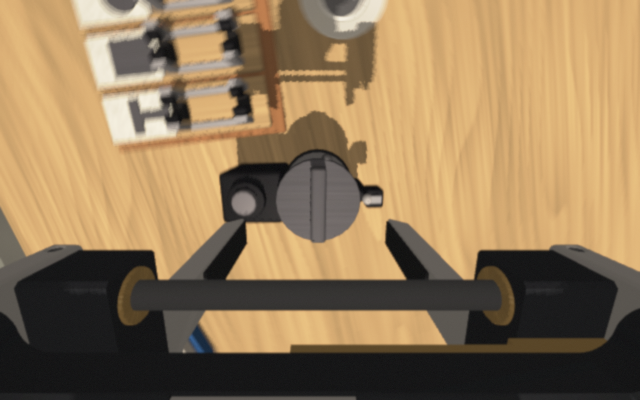

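Good alignment: the bar is centred at (318,202) between the fingers and the button is at (243,202). I'll descend, grip and turn.

Run:
```python
from h import *
c=manip.calibration('wrist')
print('btn z100,105',ray(c,243,202,100),ray(c,243,202,106));a=ray(c,317,168,138);b=ray(c,318,240,138);print(a,b,np.arctan2(*(a-b)[1::-1]),(a+b)/2)
```

```text
btn z100,105 [551.9464161  394.88123683 100.        ] [550.05318379 393.6805779  106.        ]
[459.29808938 369.14008828 138.        ] [474.0887443  443.55789004 138.        ] -1.7669911852420503 [466.69341684 406.34898916 138.        ]
```

>>> nudge_tcp:
  deltas: {"offsets":[[1, -0.04, 0.015, 0.2, 0, 0, 0], [1, 0, 0, 0.2, 0, 0, 0], [1, 0, 0, 0.165, 0, 0, 0], [1, 0, 0, 0, 0, 0, 0], [0.1, 0, 0, 0, 0, 0, 0], [0.1, 0, 0, 0, 0, 0, 0], [0.1, 0, 0, 0, 0, 0, 0], [0.1, 0, 0, 0, 0, 0, 0], [0.1, 0, 0, 0, 0, 0, 0], [0.1, 0, 0, 0, 0, 0, 0], [0.1, 0, 0, 0, 0, 0, 0], [0.1, 0, 0, 0, 0, 0, 0]]}
  clamp_n: 40

```text
time: 3.8
position: [465.7, 408.3, 122.5]
ee_rot: [0.0, -0.625, 0.781, 0.0]
ft_force: [0.3, 0.3, -0.3]
width: 0.352
grasp_force: 0.0
```

Scaled: 0.05 rad / 4 = 0.0125.

>>> nudge_tcp:
  deltas: {"offsets":[[0.1, 0, 0, 0, 0, 0, 0], [0.1, 0, 0, 0, 0, 0, 0], [0.1, 0, 0, 0, 0, 0, 0], [0.1, 0, 0, 0, 0, 0, 0], [0.1, 0, 0, 0, 0, 0, 0], [0.1, 0, 0, 0, 0, 0, 0], [0.1, 0, 0, 0, 0, 0, 0], [0.1, 0, 0, 0, 0, 0, 0.0125]]}
  clamp_n: 40

```text
time: 4.6
position: [465.7, 408.3, 122.4]
ee_rot: [-0.0, -0.604, 0.797, 0.0]
ft_force: [-0.0, -0.1, -0.6]
width: 0.166
grasp_force: 39.9
```

>>> nudge_tcp:
  deltas: {"offsets":[[0.1, 0, 0, 0, 0, 0, 0.025], [0.1, 0, 0, 0, 0, 0, 0.025], [0.1, 0, 0, 0, 0, 0, 0.025], [0.1, 0, 0, 0, 0, 0, 0]]}

```text
time: 5.0
position: [465.1, 408.5, 122.4]
ee_rot: [-0.0, -0.479, 0.878, 0.0]
ft_force: [-1.5, 0.2, 0.0]
width: 0.171
grasp_force: 39.8
```

```bash
python3 -c "
from h import *
goto([465,408,122]);print(manip.get_state()['wrist_torque'])"
```

```text
now [465.1 408.5 122.4] tool d [ 0.5 -0.2  0.4] t 5.0
y ang 2.57 z [-0.001  0.    -1.   ] j6 -1.963
[ 0.25083422  0.22850923 -0.05683935]
```

Scaled: 0.1 rad / 4 = 0.025.

>>> nudge_tcp:
  deltas: {"offsets":[[0.1, 0, 0, 0, 0, 0, 0.025], [0.1, 0, 0, 0, 0, 0, 0.025], [0.1, 0, 0, 0, 0, 0, 0.025], [0.1, 0, 0, 0, 0, 0, 0.025], [0.1, 0, 0, 0, 0, 0, 0.025], [0.1, 0, 0, 0, 0, 0, 0.025], [0.1, 0, 0, 0, 0, 0, 0.025], [0.1, 0, 0, 0, 0, 0, 0.025], [0.1, 0, 0, 0, 0, 0, 0.025], [0.1, 0, 0, 0, 0, 0, 0.025], [0.1, 0, 0, 0, 0, 0, 0.025], [0.1, 0, 0, 0, 0, 0, 0.025]]}

```text
time: 6.2
position: [464.2, 410.8, 122.4]
ee_rot: [-0.001, 0.101, 0.995, 0.002]
ft_force: [-2.5, 5.8, -1.8]
width: 0.167
grasp_force: 39.9
```

```bash
python3 -c "
from h import *
goto([465,408,122]);print(manip.get_state()['wrist_torque'])"
```

```text
now [464.2 410.8 122.4] tool d [-1.4 -2.6  0.4] t 6.2
y ang 1.3681 z [-0.002  0.005 -1.   ] j6 -0.761
[1.04904894 0.50955346 0.05624479]
```

>>> nudge_tcp:
  deltas: {"offsets":[[0.1, 0, 0, 0, 0, 0, 0.01], [0.1, 0, 0, 0, 0, 0, 0], [0.1, 0, 0, 0, 0, 0, 0], [0.1, 0, 0, 0, 0, 0, 0]]}

```text
time: 6.6
position: [464.2, 410.9, 122.4]
ee_rot: [-0.001, 0.118, 0.993, 0.002]
ft_force: [-3.1, 6.2, -0.7]
width: 0.166
grasp_force: 40.5
```

```bash
python3 -c "
from h import *
goto([465,408,122]);print(manip.get_state()['wrist_torque'])"
```

```text
now [464.2 410.9 122.4] tool d [-1.5 -2.6  0.4] t 6.6
y ang 1.3343 z [-0.002  0.004 -1.   ] j6 -0.727
[1.01853247 0.55619158 0.68681081]
```

The torque rises against the stop, so the ring should be locked. I'll release, rise and check.

Scaled: -40 mm / 200 = -0.2, -20 mm / 200 = -0.1.

>>> nudge_tcp:
  deltas: {"offsets":[[0.6, 0, 0, 0, 0, 0, 0], [0.6, 0, 0, 0, 0, 0, 0], [0.6, 0, 0, 0, 0, 0, 0], [0.6, 0, 0, 0, 0, 0, 0], [0.6, 0, 0, 0, 0, 0, 0], [0.6, 0, 0, -0.2, 0, 0, 0], [0, 0, 0, -0.2, 0, 0, 0], [0, 0, 0, -0.1, 0, 0, 0], [0, 0, 0, 0, 0, 0, 0]]}

```text
time: 7.5
position: [467.5, 409.4, 226.2]
ee_rot: [0.003, 0.12, 0.993, 0.003]
ft_force: [0.4, -0.4, 0.3]
width: 0.383
grasp_force: 0.0
```

Run:
```python
from h import *
goto([550,394,130]);
cv2.imwrite('pics/w3.png',manip.snapshot('wrist')[:,:,::-1])
c=manip.calibration('wrist')
import pickle;pickle.dump(c,open('w3.pkl','wb'))
```

```text
now [467.5 409.4 226.2] tool d [-83.3   4.2  96.7] t 7.5
y ang 1.33 z [ 0.006  0.004 -1.   ] j6 -0.723
```

View pics/w3.png

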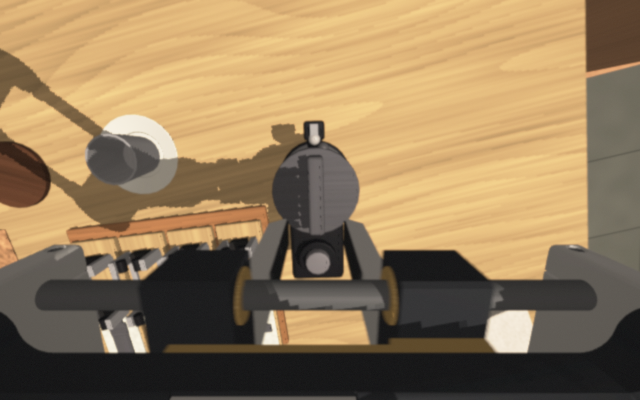

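The bar now points at the button (317,262), so the ring is locked. Next I'll locate the button.

Run:
```python
from h import *
import pickle;c=pickle.load(open('w3.pkl','rb'))
for z in (98,103):print(ray(c,317,262,z))
print(tri(c,(317,262),manip.calibration('top'),(198.25,205.5)))
goto([546,394.5,125])
```

```text
[550.67859659 388.26474507  98.        ]
[548.21128114 388.83497822 103.        ]
[542.36280684 391.14664277 116.53804372]
now [466.4 408.6 223.7] tool d [-80.5   5.1  98.9] t 7.5
y ang 1.33 z [ 0.003  0.002 -1.   ] j6 -0.723
```

Scaled: 45 mm / 200 = 0.225, -42 mm / 200 = -0.21.

>>> nudge_tcp:
  deltas: {"offsets":[[0, -0.21, 0.005, 0, 0, 0, 0], [0, -0.21, 0.0075, 0, 0, 0, 0], [0, 0, 0, 0.225, 0, 0, 0], [0, 0, 0, 0.225, 0, 0, 0], [0, 0, 0, 0.05, 0, 0, 0], [0, 0, 0, 0, 0, 0, 0]]}

```text
time: 8.15
position: [545.8, 389.3, 119.3]
ee_rot: [-0.003, 0.12, 0.993, -0.002]
ft_force: [-0.3, 0.4, 0.6]
width: 0.007
grasp_force: 0.0
```

>>> nudge_tcp:
  deltas: {"offsets":[[0, 0, 0, 0.02, 0, 0, 0], [0, 0, 0, 0.02, 0, 0, 0], [0, 0, 0, 0.015, 0, 0, 0], [0, 0, 0, 0, 0, 0, 0]]}

```text
time: 8.55
position: [549.1, 391.8, 113.2]
ee_rot: [0.002, 0.12, 0.993, 0.002]
ft_force: [0.6, 0.8, 3.9]
width: 0.006
grasp_force: 1.8
```

Scaled: 3 mm / 200 = 0.015, 2 mm / 200 = 0.01.

>>> nudge_tcp:
  deltas: {"offsets":[[0, 0, 0, 0.015, 0, 0, 0], [0, 0, 0, 0.01, 0, 0, 0], [0, 0, 0, 0, 0, 0, 0]]}

```text
time: 8.85
position: [549.2, 391.8, 111.0]
ee_rot: [0.002, 0.12, 0.993, 0.002]
ft_force: [-2.5, -1.3, 16.9]
width: 0.007
grasp_force: 8.5
```

>>> nudge_tcp:
  deltas: {"offsets":[[0, 0, 0, 0.0075, 0, 0, 0], [0, 0, 0, 0.0075, 0, 0, 0], [0, 0, 0, 0, 0, 0, 0], [0, 0, 0, 0, 0, 0, 0], [0, 0, 0, 0, 0, 0, 0], [0, 0, 0, 0, 0, 0, 0]]}

```text
time: 9.45
position: [549.3, 391.8, 110.8]
ee_rot: [0.003, 0.12, 0.993, 0.002]
ft_force: [-4.6, -3.0, 27.2]
width: 0.004
grasp_force: 13.7
```

Pressed to the stop (6 mm, held over 0.5 s). Moving on to view the rack.

Scaled: -50 mm / 200 = -0.25, -40 mm / 200 = -0.2, -0.08 rad / 4 = -0.02.

>>> nudge_tcp:
  deltas: {"offsets":[[0, 0, 0, -0.2, 0, 0, 0], [1, 0, 0, -0.25, 0, 0, 0], [1, 0, 0, -0.2, 0, 0, 0], [1, -0.075, -0.25, 0, 0, 0, -0.02], [1, -0.075, -0.25, 0, 0, 0, 0], [1, -0.075, -0.25, 0, 0, 0, 0], [1, -0.075, -0.25, 0, 0, 0, 0], [1, -0.075, -0.2, 0, 0, 0, 0], [1, 0, 0, 0, 0, 0, 0]]}

```text
time: 10.35
position: [578.7, 144.8, 233.2]
ee_rot: [-0.0, 0.083, 0.997, -0.002]
ft_force: [-0.5, -0.3, 0.4]
width: 0.649
grasp_force: 0.0
```

Run:
```python
from h import *
goto([700,150,240],1.48)
```

```text
now [578.7 144.8 233.2] tool d [-118.7   25.3   -6.9] t 10.3
y ang 1.4042 z [-0.001 -0.003 -1.   ] j6 -1.273
rz (tool) = -0.0758 or 3.0658
```

Scaled: -40 mm / 200 = -0.2, -20 mm / 200 = -0.1, -0.075 rad / 4 = -0.0188.

>>> nudge_tcp:
  deltas: {"offsets":[[1, -0.2, 0.05, -0.1, 0, 0, -0.0188], [1, -0.2, 0.04, 0, 0, 0, 0], [1, -0.2, 0.04, 0, 0, 0, 0], [1, 0, 0, 0, 0, 0, 0], [1, 0, 0, 0, 0, 0, 0]]}

```text
time: 10.85
position: [700.1, 163.6, 251.6]
ee_rot: [-0.002, 0.043, 0.999, -0.0]
ft_force: [0.2, 0.1, -0.2]
width: 0.998
grasp_force: 0.0
```

Run:
```python
from h import *
goto([700,150,240],1.48)
im=manip.snapshot('wrist')[:,:,::-1].copy()
cv2.imwrite('pics/w4.png',im)
c=manip.calibration('wrist')
import pickle;pickle.dump(c,open('w4.pkl','wb'))
```

```text
now [700.1 163.6 251.6] tool d [ -1.1 -13.5  11.6] t 10.8
y ang 1.4857 z [-0.004  0.    -1.   ] j6 -1.353
rz (tool) = 0.0057 or -3.1359
```

View pics/w4.png

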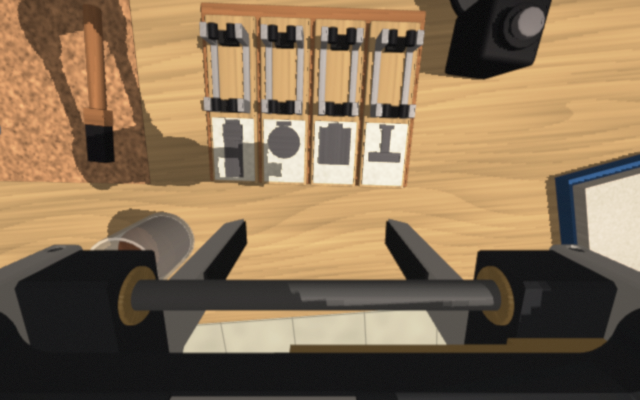

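The rack is fully visible: the plates, from column 232 to 386, are brush, paddle, scoop and rake. I'll fit the plates by their white hulls.

Run:
```python
from h import *
import pickle;c=pickle.load(open('w4.pkl','rb'))
im=cv2.imread('pics/w4.png');h=cv2.cvtColor(im,cv2.COLOR_BGR2HSV)
m=((h[:,:,1]<60)&(h[:,:,2]>105)).astype(np.uint8);m[:105]=0;m[192:]=0;m[:,:195]=0;m[:,420:]=0
m=cv2.morphologyEx(m,cv2.MORPH_CLOSE,np.ones((3,3)))
cs,_=cv2.findContours(m,cv2.RETR_EXTERNAL,cv2.CHAIN_APPROX_NONE)
for k in cs:
    if cv2.contourArea(k)<300: continue
    w=np.array([ray(c,p[0][0],p[0][1],24)[:2] for p in cv2.convexHull(k)],np.float32)
    print(np.round(cv2.minAreaRect(w),1) if 0 else cv2.minAreaRect(w), cv2.boundingRect(k))
for p in ((202,5),(424,12),(210,183),(407,188)): print(ray(c,*p,12).round(1))
```

```text
((676.454345703125, 261.8975524902344), (58.641326904296875, 87.64593505859375), 83.38056182861328) (362, 123, 46, 63)
((667.8546142578125, 190.51022338867188), (58.167762756347656, 87.85711669921875), 83.36036682128906) (313, 121, 43, 63)
((659.2288818359375, 119.38475036621094), (57.32645797729492, 88.05252838134766), 82.78327178955078) (264, 119, 41, 63)
((650.84326171875, 47.52839660644531), (57.82375717163086, 87.7938003540039), 83.46240997314453) (212, 118, 43, 63)
[461.1  31.3  12. ]
[494.3 323.2  12. ]
[698.1   0.8  12. ]
[731.1 298.5  12. ]
```

Scaled: -48 mm / 200 = -0.24, -40 mm / 200 = -0.2.

>>> nudge_tcp:
  deltas: {"offsets":[[1, 0.025, -0.24, 0, 0, 0, 0], [1, 0.025, -0.24, 0, 0, 0, 0], [1, 0.025, -0.24, 0, 0, 0, 0], [1, 0.025, -0.24, 0, 0, 0, 0], [1, 0.025, -0.24, 0, 0, 0, 0], [1, 0.025, -0.24, 0, 0, 0, 0], [1, 0.025, -0.24, 0, 0, 0, 0], [1, 0.025, -0.24, 0, 0, 0, 0], [1, 0.025, -0.2, 0, 0, 0, 0], [1, 0, 0, 0, 0, 0, 0], [1, 0, 0, 0, 0, 0, 0]]}

```text
time: 12.0
position: [618.1, -255.4, 254.2]
ee_rot: [0.0, 0.044, 0.999, 0.001]
ft_force: [0.4, -0.2, 0.8]
width: 0.997
grasp_force: 0.0
```

Run:
```python
from h import *
goto([650,-260,240],1.48)
im=manip.snapshot('wrist')[:,:,::-1].copy()
cv2.imwrite('pics/w5.png',im)
c=manip.calibration('wrist')
import pickle;pickle.dump(c,open('w5.pkl','wb'))
```

```text
now [ 618.1 -255.4  254.2] tool d [-32.2  -1.9  14.2] t 12.0
y ang 1.4835 z [ 0.     0.001 -1.   ] j6 -1.98
rz (tool) = 0.0035 or -3.1381
```

View pics/w5.png

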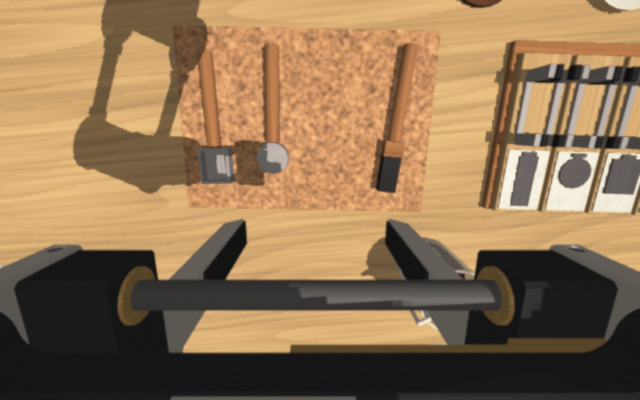

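Mat: brush tail (410,45) to joint (394,141); paddle tail (272,44) to joint (273,143); scoop tail (206,52) to joint (213,146).

Add to h.py:
```python
def tool(c,a,b):
    A=ray(c,*a,15);B=ray(c,*b,15);m=(A+B)/2;d=B-A;return m[:2].round(1),'len',round(np.linalg.norm(d),1),'ang',round(np.arctan2(d[1],d[0]),3)
```

Run:
```python
from h import *
import pickle;c=pickle.load(open('w5.pkl','rb'))
print('brush',tool(c,(410,45),(394.5,141)))
print('paddle',tool(c,(272,44),(273,143)))
print('scoop',tool(c,(206,52),(213,146)))
im=cv2.imread('pics/w5.png')
cv2.imwrite('pics/w5c.png',cv2.resize(im[20:210,170:440],None,fx=2.96,fy=2.96,interpolation=cv2.INTER_CUBIC))
```

```text
brush (array([ 516.2, -125.4]), 'len', np.float64(128.1), 'ang', np.float64(-0.183))
paddle (array([ 501.5, -306.8]), 'len', np.float64(131.6), 'ang', np.float64(-0.111))
scoop (array([ 500.9, -396.2]), 'len', np.float64(126.0), 'ang', np.float64(-0.096))
```

View pics/w5c.png

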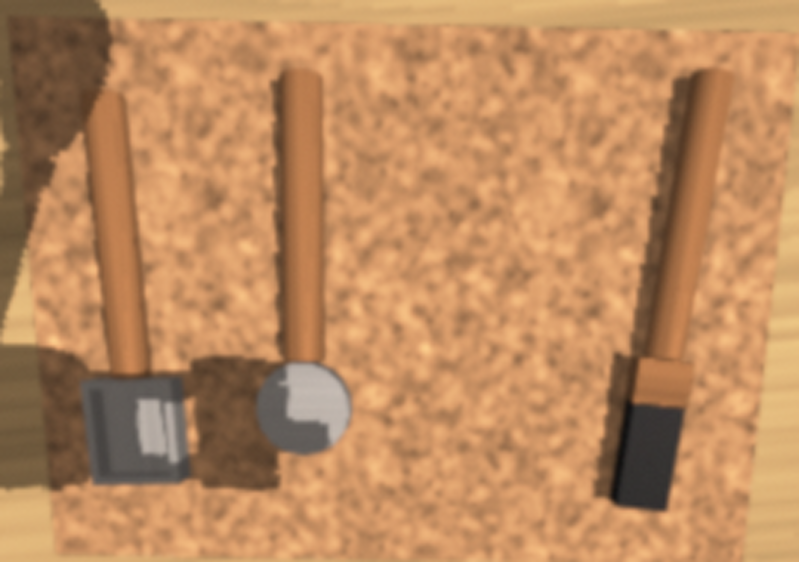

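Run:
```python
from h import *
goto([528,-127.6,80],1.388)
```

```text
now [ 618.6 -254.4  254.2] tool d [101.2 118.4 174.3] t 12.1
y ang 1.4851 z [ 0.     0.001 -1.   ] j6 -1.98
rz (tool) = 0.0971 or -3.0445
```

Scaled: 45 mm / 200 = 0.225, 40 mm / 200 = 0.2, 0.097 rad / 4 = 0.0243.

>>> nudge_tcp:
  deltas: {"offsets":[[0.6, 0.165, 0.195, 0, 0, 0, 0], [0.6, 0.165, 0.195, 0, 0, 0, 0], [0.6, 0.175, 0.2, 0, 0, 0, 0.0243], [0.6, 0, 0, 0.225, 0, 0, 0], [0.6, 0, 0, 0.225, 0, 0, 0], [0.6, 0, 0, 0.225, 0, 0, 0], [0.6, 0, 0, 0.195, 0, 0, 0], [0.6, 0, 0, 0, 0, 0, 0], [0.6, 0, 0, 0, 0, 0, 0]]}

```text
time: 12.95
position: [532.1, -132.5, 80.2]
ee_rot: [-0.0, 0.09, 0.996, 0.0]
ft_force: [-0.4, -0.3, 0.0]
width: 0.602
grasp_force: 0.0
```

Run:
```python
from h import *
goto([528,-127.6,6],1.388)
im=manip.snapshot('wrist')[:,:,::-1].copy()
cv2.imwrite('pics/w6.png',im)
```

```text
now [ 532.1 -132.5   80.2] tool d [ 4.9  4.  74.2] t 12.9
y ang 1.39 z [-0.  0. -1.] j6 -1.761
rz (tool) = 0.002 or -3.1396
```

View pics/w6.png

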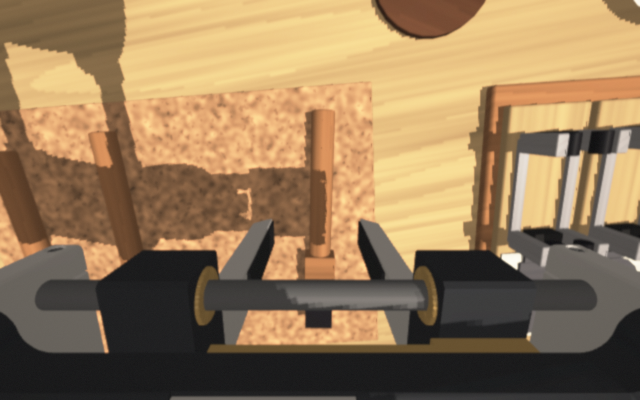

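The handle (col 320, tail row 110) is straight between the fingers. Descend and grip.

Scaled: 35 mm / 200 = 0.175, 30 mm / 200 = 0.15.

>>> nudge_tcp:
  deltas: {"offsets":[[0.6, 0.025, 0.02, 0.175, 0, 0, 0], [0.6, 0, 0, 0.15, 0, 0, 0], [0.6, 0, 0, 0.045, 0, 0, 0], [0.1, 0, 0, 0, 0, 0, 0], [0.1, 0, 0, 0, 0, 0, 0], [0.1, 0, 0, 0, 0, 0, 0], [0.1, 0, 0, 0, 0, 0, 0], [0.1, 0, 0, 0, 0, 0, 0], [0.1, 0, 0, 0, 0, 0, 0], [0.1, 0, 0, 0, 0, 0, 0], [0.1, 0, 0, 0, 0, 0, 0], [0.1, 0, 0, 0, 0, 0, 0]]}
  clamp_n: 50

```text
time: 14.2
position: [528.4, -129.2, 6.3]
ee_rot: [0.001, 0.091, 0.996, -0.0]
ft_force: [-1.1, -0.2, 4.9]
width: 0.201
grasp_force: 50.0
```

>>> nudge_tcp:
  deltas: {"offsets":[[0.1, 0, 0, 0, 0, 0, 0], [0.1, 0, 0, 0, 0, 0, 0]]}

```text
time: 14.4
position: [528.4, -129.2, 6.3]
ee_rot: [0.001, 0.091, 0.996, -0.0]
ft_force: [-1.3, 1.4, 6.0]
width: 0.2
grasp_force: 50.0
```

Run:
```python
from h import *
goto([528,-127.6,6],1.388)
goto([550.5+12*.993,59.3-12*.117,125],1.454)
```

```text
now [ 528.4 -129.2    6.3] tool d [0.7 1.5 0.3] t 14.4
y ang 1.3881 z [ 0.001 -0.    -1.   ] j6 -1.756
rz (tool) = 0.0001 or -3.1415
now [ 528.4 -129.2    6.3] tool d [   0.4  190.1 -118.7] t 14.4
y ang 1.3881 z [ 0.001 -0.    -1.   ] j6 -1.756
rz (tool) = -0.0659 or 3.0756
```

Scaled: -45 mm / 200 = -0.225, 38 mm / 200 = 0.19, -0.066 rad / 4 = -0.0165.

>>> nudge_tcp:
  deltas: {"offsets":[[0.1, 0, 0, -0.15, 0, 0, 0], [0.1, 0, 0, -0.225, 0, 0, 0], [0.1, 0, 0, -0.225, 0, 0, 0], [0.1, 0, 0.19, 0, 0, 0, 0], [0.1, 0, 0.19, 0, 0, 0, 0], [0.1, 0, 0.19, 0, 0, 0, 0], [0.1, 0, 0.19, 0, 0, 0, 0], [0.1, 0, 0.19, 0, 0, 0, -0.0165], [0.1, 0, 0, 0, 0, 0, 0], [0.1, 0, 0, 0, 0, 0, 0], [0.1, 0, 0, 0, 0, 0, 0]]}
  clamp_n: 50

```text
time: 15.5
position: [561.9, 56.8, 125.1]
ee_rot: [-0.0, 0.059, 0.998, -0.0]
ft_force: [0.6, 0.3, -0.7]
width: 0.2
grasp_force: 50.0
```

Create chk.py:
```python
from h import *
# handle tail seen by wrist while held: orange mask, expected vs seen
import sys
p,R,s=pose();c=manip.calibration('wrist');im=manip.snapshot('wrist')[:,:,::-1].copy()
cv2.imwrite('pics/'+sys.argv[1]+'.png',im)
off=float(sys.argv[2])
ax=R.apply([1,0,0]);z0=p+[0,0,7]
print('expect tail',proj(c,z0+ax*(65+off)).round(1),'front',proj(c,z0+ax*20).round(1), 'w',s['width'],s['grasp_force'])
h=cv2.cvtColor(im,cv2.COLOR_BGR2HSV)
m=((h[:,:,0]<16)&(h[:,:,1]>105)&(h[:,:,2]>60)).astype(np.uint8);m[:,:295]=0;m[:,345:]=0;m[250:]=0
m=cv2.morphologyEx(m,cv2.MORPH_OPEN,np.ones((5,5)))
n,l,st,ce=cv2.connectedComponentsWithStats(m)
for i in range(1,n):
    if st[i,4]>150:
        r=[(y,np.median(np.where(l[y]==i)[0])) for y in range(st[i,1],st[i,1]+st[i,3],20)]
        print(st[i],r)
```

```bash
python3 chk.py w7 12; python3 -c "
from h import *
goto([550.5+12*.993,59.3-12*.117,125],1.454)"
```

```text
expect tail [318.3 111.2] front [318.1 205.1] w 0.1998038570352217 49.98568832874298
[ 295   94   50  156 5230] [(94, np.float64(319.5)), (114, np.float64(315.0)), (134, np.float64(315.0)), (154, np.float64(315.5)), (174, np.float64(315.5)), (194, np.float64(315.5)), (214, np.float64(315.5)), (234, np.float64(315.5))]
now [561.9  56.6 125.2] tool d [-0.3  1.4  0.2] t 15.6
y ang 1.4527 z [-0.001 -0.001 -1.   ] j6 -1.475
rz (tool) = -0.0013 or 3.1402
```

Run:
```python
import cv2
h=cv2.cvtColor(cv2.imread('pics/w7.png'),cv2.COLOR_BGR2HSV)
for y in range(84,136,4): print(y,h[y,316],h[y,300],end=' | ')
for y in (125,160,220): print(y,[tuple(int(a) for a in h[y,x]) for x in range(296,340,4)])
```

```text
84 [ 20 106 242] [ 20 106 242] | 88 [ 19 111 235] [ 19 110 237] | 92 [ 21 104 245] [ 20 106 243] | 96 [ 13 147 210] [ 13 147 208] | 100 [ 13 146 210] [ 13 146 206] | 104 [ 13 144 227] [ 13 144 227] | 108 [ 13 146 195] [ 13 147 181] | 112 [ 13 145 220] [ 13 144 108] | 116 [ 13 145 220] [ 13 142 108] | 120 [ 13 145 220] [ 13 140 109] | 124 [ 13 144 221] [ 13 137 108] | 128 [ 13 145 221] [ 13 143 109] | 132 [ 13 145 222] [ 13 139 110] | 125 [(19, 111, 236), (13, 142, 108), (13, 144, 152), (13, 146, 183), (13, 147, 205), (13, 144, 221), (13, 146, 217), (13, 146, 216), (13, 147, 217), (19, 112, 239), (20, 106, 241)]
160 [(13, 20, 113), (13, 139, 103), (13, 144, 151), (13, 147, 185), (13, 147, 207), (13, 145, 222), (13, 147, 219), (13, 147, 219), (13, 147, 212), (18, 116, 231), (15, 53, 158)]
220 [(16, 29, 114), (13, 84, 94), (13, 144, 108), (13, 141, 116), (13, 145, 200), (13, 146, 220), (13, 145, 111), (13, 142, 108), (13, 143, 105), (15, 56, 109), (15, 27, 113)]
```

Scaled: 30 mm / 200 = 0.15, 1.4 mm / 200 = 0.007.

>>> nudge_tcp:
  deltas: {"offsets":[[0.1, 0, 0.007, 0.15, 0, 0, 0], [0.1, 0, 0, 0.135, 0, 0, 0], [0.1, 0, 0, 0, 0, 0, 0], [0.1, 0, 0, 0.02, 0, 0, 0], [0.1, 0, 0, 0.02, 0, 0, 0], [0.1, 0, 0, 0.02, 0, 0, 0], [0.1, 0, 0, 0, 0, 0, 0]]}

```text
time: 16.25
position: [564.5, 59.1, 58.2]
ee_rot: [0.002, 0.059, 0.998, 0.0]
ft_force: [0.9, 0.8, 2.3]
width: 0.199
grasp_force: 50.0
```

>>> nudge_tcp:
  deltas: {"offsets":[[0.1, 0, 0, 0.02, 0, 0, 0], [0.1, 0, 0, 0.02, 0, 0, 0], [0.1, 0, 0, 0.02, 0, 0, 0], [0.1, 0, 0, 0.015, 0, 0, 0], [0.1, 0, 0, 0, 0, 0, 0]]}

```text
time: 16.75
position: [562.0, 59.2, 40.3]
ee_rot: [-0.001, 0.058, 0.998, 0.0]
ft_force: [0.6, 0.0, -5.5]
width: 0.202
grasp_force: 50.0
```

Scaled: -25 mm / 200 = -0.125, 20 mm / 200 = 0.1.

>>> nudge_tcp:
  deltas: {"offsets":[[0.1, 0, 0, 0.005, 0, 0, 0], [0.35, 0, 0, 0, 0, 0, 0], [0.35, 0, 0, 0, 0, 0, 0], [0.35, 0, 0, 0, 0, 0, 0], [0.35, 0, 0, -0.125, 0, 0, 0], [0.35, 0, 0, -0.125, 0, 0, 0], [0, 0, 0, -0.05, 0, 0, 0], [0, 0, 0, 0, 0, 0, 0], [0, 0, 0, 0, 0, 0, 0], [0, 0, 0, 0, 0, 0, 0], [0, 0, 0, 0, 0, 0, 0], [0, 0.06, 0, 0.1, 0, 0, 0]]}

```text
time: 17.95
position: [553.9, 60.3, 81.6]
ee_rot: [0.003, 0.058, 0.998, 0.0]
ft_force: [-0.0, 0.4, -0.3]
width: 0.004
grasp_force: 0.0
```

>>> nudge_tcp:
  deltas: {"offsets":[[0, 0, 0, 0.075, 0, 0, 0], [0, 0, 0, 0.015, 0, 0, 0], [0, 0, 0, 0.015, 0, 0, 0], [0, 0, 0, 0, 0, 0, 0]]}

```text
time: 18.35
position: [550.9, 60.5, 59.4]
ee_rot: [0.0, 0.058, 0.998, 0.0]
ft_force: [-0.2, -0.7, 0.4]
width: 0.002
grasp_force: 0.0
```

Scaled: 2 mm / 200 = 0.01.

>>> nudge_tcp:
  deltas: {"offsets":[[0, 0, 0, 0.01, 0, 0, 0], [0, 0, 0, 0.01, 0, 0, 0], [0, 0, 0, 0, 0, 0, 0]]}

```text
time: 18.65
position: [551.5, 60.5, 57.0]
ee_rot: [0.001, 0.058, 0.998, 0.0]
ft_force: [-1.9, -1.0, 6.5]
width: 0.004
grasp_force: 3.3
```

>>> nudge_tcp:
  deltas: {"offsets":[[0, 0, 0, -0.2, 0, 0, 0], [0.6, 0, 0, -0.2, 0, 0, 0], [0.6, 0, 0, -0.2, 0, 0, 0], [0.6, 0, 0, 0, 0, 0, 0]]}

```text
time: 19.05
position: [554.7, 60.5, 181.8]
ee_rot: [0.006, 0.058, 0.998, 0.0]
ft_force: [1.0, 0.1, 0.6]
width: 0.225
grasp_force: 0.0
```

```bash
python3 -c "
from h import *
goto([501.5+12*.994,-306.8-12*.111,180],1.46)"
```

```text
now [554.7  60.5 181.8] tool d [  -1.9 -370.9    1.3] t 19.1
y ang 1.4541 z [ 0.013 -0.    -1.   ] j6 -1.47
rz (tool) = -0.0059 or 3.1357
```

Contact on the handle top is at exactly 57 mm, so the brush is fully home. Next is the paddle.

The manual's scale: shifts go in shares of 200 mm and turns go in shares of 4 rad. Converting my numbers, -47 mm / 200 = -0.235, -42 mm / 200 = -0.21.

>>> nudge_tcp:
  deltas: {"offsets":[[0.6, 0, -0.235, 0, 0, 0, 0], [0.6, 0, -0.235, 0, 0, 0, 0], [0.6, 0, -0.235, 0, 0, 0, 0], [0.6, 0, -0.235, 0, 0, 0, 0], [0.6, 0, -0.235, 0, 0, 0, 0], [0.6, 0, -0.235, 0, 0, 0, 0], [0.6, 0, -0.235, 0, 0, 0, 0], [0.6, 0, -0.21, 0, 0, 0, 0], [0.6, 0, 0, 0, 0, 0, 0], [0.6, 0, 0, 0, 0, 0, 0]]}

```text
time: 20.05
position: [506.7, -308.2, 174.4]
ee_rot: [-0.001, 0.059, 0.998, 0.001]
ft_force: [0.8, 0.5, -0.4]
width: 0.6
grasp_force: 0.0
```

Run:
```python
from h import *
goto([501.5+12*.994,-306.8-12*.111,6],1.46)
im=manip.snapshot('wrist')[:,:,::-1].copy();c=manip.calibration('wrist')
import pickle;pickle.dump(c,open('w8.pkl','wb'))
cv2.imwrite('pics/w8.png',im)
```

```text
now [ 506.7 -308.2  174.4] tool d [ -6.9   0.6 168.4] t 20.1
y ang 1.4518 z [-0.001  0.002 -1.   ] j6 -2.116
rz (tool) = -0.0082 or 3.1334
```

View pics/w8.png

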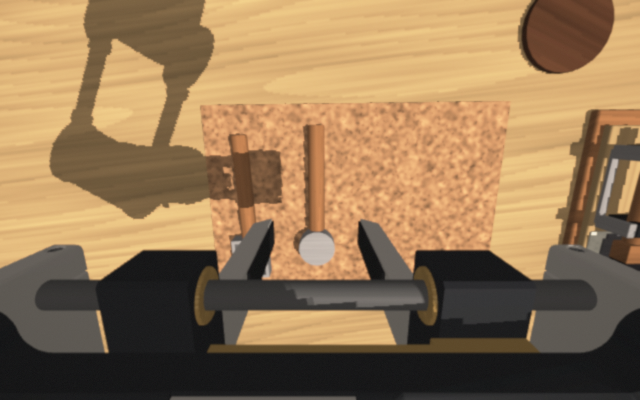

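The paddle is unmoved: tail (315,125), joint (317,230).

Run:
```python
from h import *
import pickle;c=pickle.load(open('w8.pkl','rb'))
print(tool(c,(315.5,125),(317,231))); print('scoop',tool(c,(239,135),(249,237)))
```

```text
(array([ 501.1, -307.1]), 'len', np.float64(131.1), 'ang', np.float64(-0.103))
scoop (array([ 500.4, -396.2]), 'len', np.float64(127.9), 'ang', np.float64(-0.081))
```

>>> nudge_tcp:
  deltas: {"offsets":[[0.6, -0.035, 0.005, 0.225, 0, 0, -0.0015], [0.6, 0, 0, 0.225, 0, 0, 0], [0.6, 0, 0, 0.225, 0, 0, 0], [0.6, 0, 0, 0.125, 0, 0, 0], [0.6, 0, 0, 0.042, 0, 0, 0], [0.1, 0, 0, 0, 0, 0, 0], [0.1, 0, 0, 0, 0, 0, 0], [0.1, 0, 0, 0, 0, 0, 0], [0.1, 0, 0, 0, 0, 0, 0], [0.1, 0, 0, 0, 0, 0, 0], [0.1, 0, 0, 0, 0, 0, 0], [0.1, 0, 0, 0, 0, 0, 0]]}
  clamp_n: 50

```text
time: 21.3
position: [515.0, -308.2, 8.1]
ee_rot: [0.001, 0.055, 0.998, -0.0]
ft_force: [-0.7, 0.2, 6.8]
width: 0.2
grasp_force: 50.0
```

>>> nudge_tcp:
  deltas: {"offsets":[[0.1, 0, 0, 0, 0, 0, 0], [0.1, 0, 0, 0, 0, 0, 0], [0.1, 0, 0, 0, 0, 0, 0], [0.1, 0, 0, 0, 0, 0, 0]]}

```text
time: 21.7
position: [515.0, -308.2, 8.1]
ee_rot: [0.001, 0.055, 0.998, -0.0]
ft_force: [-0.8, -0.3, 6.2]
width: 0.2
grasp_force: 50.0
```

Run:
```python
from h import *
goto([558.9+12*.993,131.2-12*.117,125],1.454)
```

```text
now [ 515.  -308.2    8.1] tool d [  -7.2  441.4 -117.2] t 21.7
y ang 1.4598 z [ 0.002 -0.001 -1.   ] j6 -2.115
rz (tool) = 0.0058 or -3.1357
```

Scaled: -45 mm / 200 = -0.225, -42 mm / 200 = -0.21.

>>> nudge_tcp:
  deltas: {"offsets":[[0.1, 0, 0, -0.15, 0, 0, 0], [0.1, 0, 0, -0.225, 0, 0, 0], [0.1, 0, 0, -0.21, 0, 0, 0], [0.1, -0.005, 0.225, 0, 0, 0, 0], [0.1, -0.005, 0.225, 0, 0, 0, 0], [0.1, -0.005, 0.225, 0, 0, 0, 0], [0.1, -0.005, 0.225, 0, 0, 0, 0], [0.1, -0.005, 0.225, 0, 0, 0, 0], [0.1, -0.005, 0.225, 0, 0, 0, 0], [0.1, -0.005, 0.225, 0, 0, 0, 0], [0.1, -0.005, 0.225, 0, 0, 0, 0]]}
  clamp_n: 50

```text
time: 22.8
position: [561.8, 50.8, 123.9]
ee_rot: [-0.0, 0.055, 0.998, -0.0]
ft_force: [0.4, -0.6, -0.3]
width: 0.202
grasp_force: 50.0
```

>>> nudge_tcp:
  deltas: {"offsets":[[0.1, -0.005, 0.225, 0, 0, 0, 0], [0.1, -0.005, 0.18, 0, 0, 0, 0.0015], [0.1, 0, 0, 0, 0, 0, 0], [0.1, 0, 0, 0, 0, 0, 0]]}

```text
time: 23.2
position: [572.6, 129.8, 123.6]
ee_rot: [-0.001, 0.057, 0.998, -0.0]
ft_force: [-0.6, 0.2, -0.5]
width: 0.202
grasp_force: 50.0
```

```bash
python3 chk.py w9 13; python3 -c "
from h import *
goto([558.9+13*.993,131.2-13*.117,42],1.454)
h=cv2.cvtColor(cv2.imread('pics/w9.png'),cv2.COLOR_BGR2HSV)
for y in range(80,136,4): print(y,h[y,316],h[y,302],end=' | ')
"
```

```text
expect tail [318.4 109.4] front [318.1 205.1] w 0.20187721553135915 49.99962508678436
[ 295   92   50  158 5298] [(92, np.float64(319.5)), (112, np.float64(316.0)), (132, np.float64(316.0)), (152, np.float64(316.5)), (172, np.float64(316.5)), (192, np.float64(316.0)), (212, np.float64(315.5)), (232, np.float64(315.5))]
now [572.6 128.9 123.6] tool d [ 0.8  0.8 81.6] t 23.2
y ang 1.4546 z [-0.001 -0.001 -1.   ] j6 -1.351
rz (tool) = 0.0006 or -3.141
80 [ 19 109 239] [ 18 113 231] | 84 [ 19 110 237] [ 20 108 241] | 88 [ 19 109 237] [ 19 110 234] | 92 [ 14 137 206] [ 13 141 197] | 96 [ 13 146 223] [ 13 146 222] | 100 [ 13 147 221] [ 13 147 219] | 104 [ 13 147 214] [ 13 145 224] | 108 [ 13 146 218] [ 13 143 114] | 112 [ 13 146 220] [ 12 141 116] | 116 [ 13 146 219] [ 13 142 115] | 120 [ 13 145 221] [ 13 144 115] | 124 [ 13 146 220] [ 13 143 116] | 128 [ 13 145 221] [ 13 143 116] | 132 [ 13 145 221] [ 12 143 116] |
```

Straight, with the tail at row ~107 as expected. Insert.

Scaled: 28 mm / 200 = 0.14, 27 mm / 200 = 0.135.

>>> nudge_tcp:
  deltas: {"offsets":[[0.1, 0.005, 0.004, 0.14, 0, 0, 0], [0.1, 0, 0, 0.135, 0, 0, 0], [0.1, 0, 0, 0, 0, 0, 0], [0.1, 0, 0, 0.02, 0, 0, 0], [0.1, 0, 0, 0.02, 0, 0, 0], [0.1, 0, 0, 0.02, 0, 0, 0], [0.1, 0, 0, 0.02, 0, 0, 0], [0.1, 0, 0, 0.02, 0, 0, 0], [0.1, 0, 0, 0.02, 0, 0, 0], [0.1, 0, 0, 0.015, 0, 0, 0], [0.1, 0, 0, 0, 0, 0, 0]]}

```text
time: 24.35
position: [572.3, 130.2, 42.1]
ee_rot: [0.0, 0.058, 0.998, 0.0]
ft_force: [0.7, 1.2, 2.4]
width: 0.202
grasp_force: 50.0
```

>>> nudge_tcp:
  deltas: {"offsets":[[0.35, 0, 0, 0, 0, 0, 0], [0.35, 0, 0, 0, 0, 0, 0], [0.35, 0, 0, 0, 0, 0, 0], [0.35, 0, 0, -0.125, 0, 0, 0], [0.35, 0, 0, -0.125, 0, 0, 0], [0, 0, 0, -0.04, 0, 0, 0], [0, 0, 0, 0, 0, 0, 0], [0, 0, 0, 0, 0, 0, 0], [0, 0, 0, 0, 0, 0, 0], [0, 0, 0, 0, 0, 0, 0], [0, 0.06, 0, 0.1, 0, 0, 0], [0, 0, 0, 0.065, 0, 0, 0]]}

```text
time: 25.55
position: [558.1, 131.7, 65.6]
ee_rot: [-0.002, 0.058, 0.998, -0.0]
ft_force: [0.1, 0.2, -0.8]
width: 0.003
grasp_force: 0.0
```

>>> nudge_tcp:
  deltas: {"offsets":[[0, 0, 0, 0.01, 0, 0, 0], [0, 0, 0, 0.015, 0, 0, 0], [0, 0, 0, 0.01, 0, 0, 0], [0, 0, 0, 0.01, 0, 0, 0], [0, 0, 0, 0, 0, 0, 0]]}

```text
time: 26.05
position: [560.6, 131.7, 58.2]
ee_rot: [0.0, 0.058, 0.998, 0.0]
ft_force: [-0.3, -1.3, -0.4]
width: 0.001
grasp_force: 0.0
```

Scaled: 1.5 mm / 200 = 0.0075.

>>> nudge_tcp:
  deltas: {"offsets":[[0, 0, 0, 0.0075, 0, 0, 0], [0, 0, 0, 0.0075, 0, 0, 0], [0, 0, 0, 0, 0, 0, 0]]}

```text
time: 26.35
position: [560.9, 131.8, 57.0]
ee_rot: [0.001, 0.058, 0.998, 0.0]
ft_force: [-1.9, -0.7, 9.1]
width: 0.006
grasp_force: 4.7
```

>>> nudge_tcp:
  deltas: {"offsets":[[0, 0, 0, -0.2, 0, 0, 0], [0.6, 0, 0, -0.2, 0, 0, 0], [0.6, 0, 0, -0.2, 0, 0, 0], [0.6, 0, 0, 0, 0, 0, 0], [0.6, 0, -0.235, 0, 0, 0, 0], [0.6, 0, -0.235, 0, 0, 0, 0], [0.6, 0, -0.235, 0, 0, 0, 0], [0.6, 0, -0.235, 0, 0, 0, 0], [0.6, 0, -0.235, 0, 0, 0, 0], [0.6, 0, -0.235, 0, 0, 0, 0], [0.6, 0, -0.235, 0, 0, 0, 0], [0.6, 0, -0.235, 0, 0, 0, 0]]}

```text
time: 27.55
position: [515.7, -243.4, 174.4]
ee_rot: [-0.0, 0.058, 0.998, 0.0]
ft_force: [1.1, 0.1, -0.0]
width: 0.599
grasp_force: 0.0
```

```bash
python3 -c "
from h import *
goto([512.4,-397.3,180],1.48)"
```

```text
now [ 515.7 -243.4  174.4] tool d [ -14.7 -153.2   -5.7] t 27.6
y ang 1.4539 z [-0.     0.001 -1.   ] j6 -2.017
rz (tool) = -0.0261 or 3.1155
```

Scaled: -50 mm / 200 = -0.25, -6 mm / 200 = -0.03, -0.026 rad / 4 = -0.0065.

>>> nudge_tcp:
  deltas: {"offsets":[[0.6, -0.015, -0.25, 0, 0, 0, 0], [0.6, -0.03, -0.25, 0, 0, 0, 0], [0.6, -0.03, -0.25, 0, 0, 0, -0.0065], [0.6, 0, 0, 0, 0, 0, 0], [0.6, 0, 0, 0, 0, 0, 0]]}

```text
time: 28.05
position: [513.2, -392.2, 173.6]
ee_rot: [-0.001, 0.047, 0.999, 0.001]
ft_force: [-0.3, -0.0, 0.1]
width: 0.597
grasp_force: 0.0
```

Run:
```python
from h import *
goto([512.4,-397.3,6],1.48)
im=manip.snapshot('wrist')[:,:,::-1].copy();c=manip.calibration('wrist')
import pickle;pickle.dump(c,open('w10.pkl','wb'))
cv2.imwrite('pics/w10.png',im)
```

```text
now [ 513.2 -392.2  173.6] tool d [  0.   -5.5 167.6] t 28.1
y ang 1.4776 z [-0.001  0.002 -1.   ] j6 -2.238
rz (tool) = -0.0024 or 3.1392
```

View pics/w10.png

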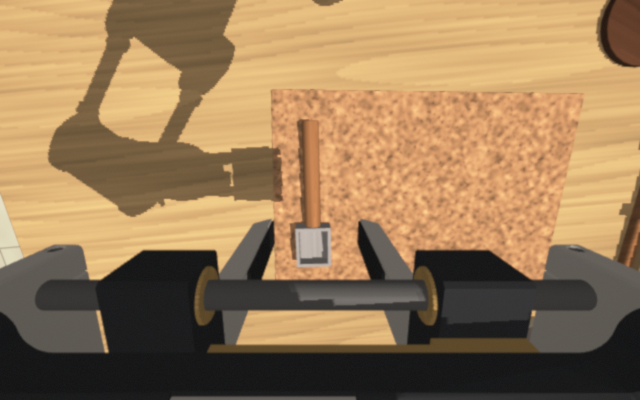

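The scoop is in place: tail (311,120), joint (313,226).

Run:
```python
from h import *
import pickle;c=pickle.load(open('w10.pkl','rb'))
print(tool(c,(310.5,120),(313.3,227)))
```

```text
(array([ 501.4, -395.6]), 'len', np.float64(131.1), 'ang', np.float64(-0.068))
```

>>> nudge_tcp:
  deltas: {"offsets":[[0.6, 0, -0.0225, 0.225, 0, 0, 0], [0.6, 0, 0, 0.225, 0, 0, 0], [0.6, 0, 0, 0.225, 0, 0, 0], [0.6, 0, 0, 0.12, 0, 0, 0], [0.6, 0, 0, 0.038, 0, 0, 0], [0.1, 0, 0, 0, 0, 0, 0], [0.1, 0, 0, 0, 0, 0, 0], [0.1, 0, 0, 0, 0, 0, 0], [0.1, 0, 0, 0, 0, 0, 0], [0.1, 0, 0, 0, 0, 0, 0], [0.1, 0, 0, 0, 0, 0, 0], [0.1, 0, 0, 0, 0, 0, 0]]}
  clamp_n: 50

```text
time: 29.3
position: [514.0, -396.6, 9.6]
ee_rot: [0.001, 0.045, 0.999, -0.001]
ft_force: [-0.1, 0.4, 5.9]
width: 0.197
grasp_force: 50.0
```

>>> nudge_tcp:
  deltas: {"offsets":[[0.1, 0, 0, 0, 0, 0, 0], [0.1, 0, 0, 0, 0, 0, 0], [0.1, 0, 0, 0, 0, 0, 0]]}

```text
time: 29.6
position: [514.0, -396.7, 9.6]
ee_rot: [0.001, 0.045, 0.999, -0.001]
ft_force: [-0.7, 0.1, 6.6]
width: 0.201
grasp_force: 50.0
```

Run:
```python
from h import *
goto([567.5+12*.993,202.3-12*.117,125],1.454)
```

```text
now [ 514.  -396.7    9.6] tool d [ -11.2  600.9 -116. ] t 29.6
y ang 1.48 z [ 0.001 -0.001 -1.   ] j6 -2.245
rz (tool) = 0.026 or -3.1156
```

Scaled: -45 mm / 200 = -0.225, -30 mm / 200 = -0.15.

>>> nudge_tcp:
  deltas: {"offsets":[[0.1, 0, 0, -0.15, 0, 0, 0], [0.1, 0, 0, -0.225, 0, 0, 0], [0.1, 0, 0, -0.225, 0, 0, 0], [0.1, -0.005, 0.225, 0, 0, 0, 0], [0.1, -0.005, 0.225, 0, 0, 0, 0], [0.1, -0.005, 0.225, 0, 0, 0, 0], [0.1, -0.005, 0.225, 0, 0, 0, 0], [0.1, -0.005, 0.225, 0, 0, 0, 0], [0.1, -0.005, 0.225, 0, 0, 0, 0], [0.1, -0.005, 0.225, 0, 0, 0, 0], [0.1, -0.005, 0.225, 0, 0, 0, 0]]}
  clamp_n: 50

```text
time: 30.7
position: [553.6, -36.6, 128.1]
ee_rot: [-0.0, 0.046, 0.999, 0.0]
ft_force: [0.8, 0.2, -1.1]
width: 0.197
grasp_force: 50.0
```

>>> nudge_tcp:
  deltas: {"offsets":[[0.1, -0.005, 0.225, 0, 0, 0, 0], [0.1, -0.005, 0.225, 0, 0, 0, 0.0065], [0.1, -0.005, 0.225, 0, 0, 0, 0], [0.1, -0.005, 0.225, 0, 0, 0, 0], [0.1, 0, 0.225, 0, 0, 0, 0], [0.1, 0, 0.05, 0, 0, 0, 0], [0.1, 0, 0, 0, 0, 0, 0], [0.1, 0, 0, 0, 0, 0, 0]]}

```text
time: 31.5
position: [582.6, 193.8, 128.0]
ee_rot: [-0.001, 0.058, 0.998, -0.001]
ft_force: [-0.5, -0.6, -1.1]
width: 0.2
grasp_force: 50.0
```

```bash
python3 chk.py w11 12; python3 -c "
from h import *
goto([567.5+12*.993,202.3-12*.117,43],1.454)
h=cv2.cvtColor(cv2.imread('pics/w11.png'),cv2.COLOR_BGR2HSV)
for y in range(80,136,4): print(y,h[y,316],h[y,302],end=' | ')
"
```

```text
expect tail [318.3 111.2] front [318.1 205.1] w 0.19985144814596023 49.97280299663544
[ 295   90   50  160 5287] [(90, np.float64(319.5)), (110, np.float64(314.5)), (130, np.float64(315.0)), (150, np.float64(315.0)), (170, np.float64(315.0)), (190, np.float64(314.5)), (210, np.float64(315.0)), (230, np.float64(315.5))]
now [582.7 193.4 128.2] tool d [ 4.1  7.2 85.1] t 31.6
y ang 1.4531 z [-0.001 -0.001 -1.   ] j6 -1.245
rz (tool) = -0.0009 or 3.1406
80 [ 22  98 249] [ 22 101 248] | 84 [ 20 107 241] [ 21 103 246] | 88 [ 18 112 229] [ 18 112 230] | 92 [ 14 139 238] [ 14 140 238] | 96 [ 14 141 234] [ 14 140 236] | 100 [ 14 138 240] [ 14 140 237] | 104 [ 14 141 234] [ 14 141 235] | 108 [ 14 133 199] [ 16 123 214] | 112 [ 14 141 233] [ 12 141 145] | 116 [ 14 141 234] [ 13 144 145] | 120 [ 14 142 234] [ 13 142 145] | 124 [ 14 140 235] [ 13 144 147] | 128 [ 14 141 235] [ 13 141 146] | 132 [ 14 140 235] [ 12 143 146] |
```

Scaled: 30 mm / 200 = 0.15, 27 mm / 200 = 0.135.

>>> nudge_tcp:
  deltas: {"offsets":[[0.1, 0.02, 0.0375, 0, 0, 0, 0], [0.1, 0, 0, 0.15, 0, 0, 0], [0.1, 0, 0, 0.135, 0, 0, 0], [0.1, 0, 0, 0, 0, 0, 0], [0.1, 0, 0, 0.02, 0, 0, 0], [0.1, 0, 0, 0.02, 0, 0, 0], [0.1, 0, 0, 0.02, 0, 0, 0], [0.1, 0, 0, 0.02, 0, 0, 0], [0.1, 0, 0, 0.02, 0, 0, 0], [0.1, 0, 0, 0.02, 0, 0, 0], [0.1, 0, 0, 0.02, 0, 0, 0], [0.1, 0, 0, 0, 0, 0, 0]]}

```text
time: 32.75
position: [580.4, 202.9, 43.5]
ee_rot: [0.0, 0.058, 0.998, 0.0]
ft_force: [1.7, -0.4, 0.4]
width: 0.199
grasp_force: 50.0
```

>>> nudge_tcp:
  deltas: {"offsets":[[0.35, 0, 0, 0, 0, 0, 0], [0.35, 0, 0, 0, 0, 0, 0], [0.35, 0, 0, 0, 0, 0, 0], [0.35, 0, 0, -0.125, 0, 0, 0], [0.35, 0, 0, -0.125, 0, 0, 0], [0, 0, 0, -0.04, 0, 0, 0], [0, 0, 0, 0, 0, 0, 0], [0, 0, 0, 0, 0, 0, 0], [0, 0, 0, 0, 0, 0, 0], [0, 0, 0, 0, 0, 0, 0], [0, 0.06, 0, 0.1, 0, 0, 0], [0, 0, 0, 0.065, 0, 0, 0]]}

```text
time: 33.95
position: [566.0, 204.1, 66.9]
ee_rot: [-0.002, 0.058, 0.998, -0.0]
ft_force: [-0.7, -0.1, -0.9]
width: 0.002
grasp_force: 0.0
```

>>> nudge_tcp:
  deltas: {"offsets":[[0, 0, 0, 0.01, 0, 0, 0], [0, 0, 0, 0.015, 0, 0, 0], [0, 0, 0, 0.01, 0, 0, 0], [0, 0, 0, 0.01, 0, 0, 0], [0, 0, 0, 0, 0, 0, 0]]}

```text
time: 34.45
position: [568.5, 204.2, 59.6]
ee_rot: [0.0, 0.058, 0.998, 0.0]
ft_force: [0.5, 0.5, 0.5]
width: 0.005
grasp_force: 0.0
```

Scaled: 1.5 mm / 200 = 0.0075, 1 mm / 200 = 0.005.

>>> nudge_tcp:
  deltas: {"offsets":[[0, 0, 0, 0.0075, 0, 0, 0], [0, 0, 0, 0.0075, 0, 0, 0], [0, 0, 0, 0.005, 0, 0, 0], [0, 0, 0, 0, 0, 0, 0]]}

```text
time: 34.85
position: [568.5, 204.3, 57.0]
ee_rot: [0.001, 0.058, 0.998, 0.0]
ft_force: [-1.4, -0.9, 7.2]
width: 0.006
grasp_force: 3.7
```

>>> nudge_tcp:
  deltas: {"offsets":[[0, 0, 0, -0.2, 0, 0, 0], [0, 0, 0, -0.25, 0, 0, 0], [0, 0, 0, -0.25, 0, 0, 0], [0, 0, 0, -0.25, 0, 0, 0], [0, -0.175, 0, 0, 0, 0, 0], [0, -0.175, 0, 0, 0, 0, 0], [0, -0.175, 0, 0, 0, 0, 0], [0, -0.175, 0, 0, 0, 0, 0], [0, 0, 0, 0, 0, 0, 0], [0, 0, 0, 0, 0, 0, 0], [0, 0, 0, 0, 0, 0, 0]]}

```text
time: 35.95
position: [706.0, 188.2, 245.6]
ee_rot: [-0.001, 0.058, 0.998, 0.0]
ft_force: [0.4, 0.1, -0.8]
width: 0.009
grasp_force: 0.0
```

Run:
```python
from h import *
goto([700,163,252])
im=manip.snapshot('wrist')[:,:,::-1].copy();c=manip.calibration('wrist')
import pickle;pickle.dump(c,open('w12.pkl','wb'))
cv2.imwrite('pics/w12f.png',im)
tp=manip.snapshot('top')[:,:,::-1];cv2.imwrite('pics/top12.png',tp)
a=cv2.resize(im[0:240,140:560],(560,320),interpolation=cv2.INTER_CUBIC)
b=cv2.resize(tp[150:280,160:470],(620,260),interpolation=cv2.INTER_CUBIC)
o=np.zeros((585,620,3),np.uint8);o[:320,:560]=a;o[325:]=b
cv2.imwrite('pics/w12.png',o)
```

```text
now [706.  188.2 245.6] tool d [  3.1 -25.7  -6.4] t 36.0
y ang 1.4544 z [-0.001  0.    -1.   ] j6 -1.289
```

View pics/w12.png

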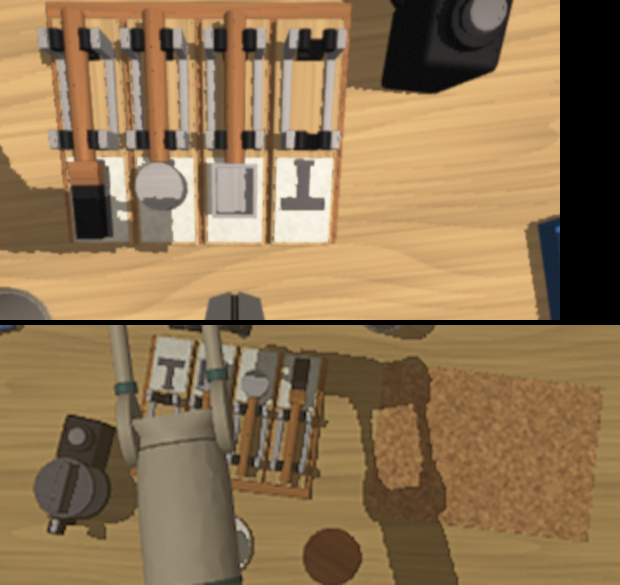

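All three tools sit in their own clips, the bar points at the button, the mat is empty and the bystanders are in place. One numeric check, then I'll hand in.

Run:
```python
from h import *
import pickle;c=pickle.load(open('w12.pkl','rb'))
S={'brush':(550.5,59.3,(85,163),(75,12)),'paddle':(558.9,131.2,(157,163),(153,12)),'scoop':(567.5,202.3,(233,163),(234,12))}
ex=np.array([.993,-.117]);ey=np.array([.117,.993]);ok=True
for n,(x,y,j,t) in S.items():
    for p,e in((j,65),(t,-65)):
        d=ray(c,140+p[0]*.75,p[1]*.75,50)[:2]-[x,y];print(n,(d@ex-e).round(1),(d@ey).round(1))
        ok&=abs(d@ex-e)<13
if ok: print(manip.sign_off())
```

```text
brush -0.5 0.2
brush 0.1 3.2
paddle -0.6 -2.6
paddle 0.1 -0.0
scoop -0.9 -0.7
scoop -0.2 0.1
the job is handed in; nothing more can be done
None
```

The job is handed in: I turned the ring to its locked stop, held the start button fully down for over 0.5 s, and put the brush, paddle and scoop fully home in their own clips (no rake on the mat); the hand-in gave no verdict.

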